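# Take the long spirit level out of the tool case

## Task

Take the yellow spirit level out through the opening in the top of the black tool case: it is longer than the opening, so draw one end out from under the deck and tilt it out slantwise. Finish while still holding it in the gripper, still and roughly level, over the case and with all of it at least 5 cm above the case's top. Leave the spanner in the case, and do not disturb the other things on the bench.

Things in the scene. Friction and masses are not known exactly. Their poses are not given: they have to be found in the camera images.
- toolcase: Black tool case, grey deck, fixed. Outside 250 mm (x) by 420 (y) by 115 high (z). Origin: centre of its underside, on the bench; z up; yaw within 0.35 rad of 0. Walls and floor 5 mm. Deck from 107 to 115 mm above the origin, flat, with one rectangular opening centred on the case: 190 mm along x, 200 along y. Under the deck the well is 240 by 410 mm; its floor is 5 mm above the origin.
- level: Yellow spirit level, black end caps, green vials: straight bar 280 mm long (own x), 22 wide (y), 40 high (z), 0.16 to 0.28 kg. Stands on its narrow edge on the floor of the tool case's well, roughly along the case's y, one or both ends hidden under the deck. Origin: centre of its underside; z up. Centre of mass 20 mm above the origin.
- level_end_a (a point): Bottom edge of the level at its +x end, 140 mm from its origin.
- level_end_b (a point): Bottom edge of the level at its -x end, 140 mm from its origin.
- spanner: Small loose steel spanner, about 150 mm long, lying flat in the well beside the level, on the case's +x side. Leave it in the case. Origin on its underside near mid length.
- hammer: Loose hammer, 280 mm long, lying on the bench to the left of the case. Leave alone.
- screwdriver: Loose screwdriver, 200 mm long, lying on the bench to the right. Leave alone.
- jar: Loose jar, 70 mm wide and 90 mm high, with a red cap, standing on the bench to the right. Origin under its centre. Leave alone.
- tape: Loose white roll of tape, 96 mm across, 24 mm high, lying flat on the bench to the left. Origin under its centre. Leave alone.
Not all that is in view belongs to the job. Several things look just like the spanner: the one meant starts nearest to the robot's base.

How it is judged:
By the outcome, as a careful person would: the job done as asked, in the order asked, and still so for the second after the job is handed in, while the arm keeps its last pose, push and grip.
It also fails if it takes over 40 s, if anything falls off the work surface, if the arm or the gripper's body presses on something with over 40 N, if the wrist force passes 120 N, or if a joint passes its speed limit or range.

## Robot

A 6-joint arm with a two-finger parallel gripper is mounted at the origin on the work surface. World frame = base frame: x ahead of the robot, y to its left, z up, the work surface at z = 0. Lengths are in m, angles in rad, forces in N, time in s.
With the tool pointing down it reaches from about 0.35 to 0.925 m from the base axis. Payload 6.4 kg.
Tool frame: the origin (TCP) lies at the very end of the fingers, on their centre line; the grasp point (between the pads) lies 19 mm behind it; z points along the fingers, y is the direction in which the jaws open and shut (so a half turn about z gives the same grasp; the last joint's range is limited). The gripper opens to 94 mm and grips with 3 to 60 N. Pads are 16 mm wide; open, the fingers measure 119 mm over their backs; the gripper's body (75 mm by 177 mm) begins 78 mm behind the grasp point.
Start: joints at [0.972, 0.245, 1.558, -0, 1.339, -0.174], TCP at [0.268, 0.592, 0.166] pointing down, gripper open.
Joint ranges: [-3.13, 3.13], [-1.02, 2.26], [0.13, 2.54], [-0.95, 4.09], [0.21, 2.88], [-2.74, 2.74]. Speed limits (rad/s): [2.57, 2.57, 3.14, 3.14, 3.14, 3.14].

## Interface

Orientations are given as a unit quaternion [x, y, z, w].
In Python, from plant import r gives the robot as it stands.
- The arm moves only by the tool servo_tool, never from a script. Its argument "deltas" is a list of rows, each a list of 5 numbers: the shift along the tool's x, y, z in m, then the turn about the tool's z in degrees, then the opening, from 0 (shut) to 1 (fully open). A call has 1 to 12 rows; each row is the pose to reach, as a shift and turn from the pose commanded when the call began, along the tool's axes at that moment; what a row does not reach only later rows make up. A row lasts 1/12 s, in which the tool goes at most 41.7 mm and 7.16 degrees, less where a joint would pass 70% of its speed; a pose out of reach is approached as far as the arm can. A call with a gripper value outside its range is refused whole. The fingers move at their own pace and stop on an object; the grip force is fixed at half the most. Time passes only in rows, so rows that repeat a pose let the fingers close. It gives the time, the measured TCP pose, the force and the opening at its end, in the units of the state.
- r.observe(): the state, without advancing time (a new reading comes with each control period).
- r.snapshot(name): name is "scene" or "top" or "wrist"; returns (picture, depth): 420x560x3 uint8, red, green, blue; 420x560 float32, m along the optical axis (not along the pixel's ray), 0 where there is no reading.
- r.get_calibration(name): a dict with "intrinsics" (3x3 intrinsics, pixels), "dist_coeffs" ([k1, k2, p1, p2, k3] as OpenCV has them; the pictures are not rectified), "xyz" and "rotation" of the camera in the world. Camera axes: x right, y down, z forward; pixel columns grow to the right and rows downward; lengths in m; the calibration is good to about 2 mm. A picture is of the moment at which its call begins: read the wrist's pose just before it. get_calibration takes no time and is no camera call; for the wrist camera it gives the pose at the moment of the call.
- r.sign_off(): hands the job in, once; it reports no verdict.
The state is a dict: "clock": time; "qpos": joint angles; "joint_vel": joint speeds; "joint_efforts": joint torques, N m; "ee_pos": TCP position; "tool_rot": TCP orientation; "ft_force": force on the tool from outside, world axes, zero at the start; "torque": the same for the moment, N m; "finger_gap": finger opening in m.
Only numpy, scipy, OpenCV 4.12 (cv2) and the standard library are available. Lean on these libraries where they do the work, as an engineer would, in place of code of your own. Each camera call takes 0.05 s, during which the arm holds its last target. There are 200 camera calls.

## Working session

There is one attempt and no reset: what is moved stays moved. The work goes in short steps, Python scripts to look and compute and a tool call to move; the robot and the scene stay as the last step left them, time stands still between calls to the robot, and variables do not carry over. Pictures are saved under pics/ and viewed, about 8 in all and at most 12, crops included, and the job is handed in when it is done.

Besides the shell and the picture viewer there is one more tool, called in YAML: its name, and indented under it one key for each argument. servo_tool: Moves the arm, as the interface text tells. Its arguments: {"type":"object","properties":{"deltas":{"type":"array","items":{"type":"array","items":{"type":"number"}}}},"required":["deltas"]}

```bash
mkdir -p pics; ls
cat > h.py <<'E'
import numpy as np, cv2
from plant import r
def snap(n,f=None):
    c=r.get_calibration(n); p,d=r.snapshot(n)
    if f: cv2.imwrite('pics/'+f,p[:,:,::-1])
    return c,p,d
def pts(c,uv,d):
    uv=np.float64(uv).reshape(-1,1,2)
    n=cv2.undistortPoints(uv,np.float64(c['intrinsics']),np.float64(c['dist_coeffs'])).reshape(-1,2)
    P=np.c_[n,np.ones(len(n))]*np.reshape(d,(-1,1))
    return P@np.array(c['rotation']).T+np.array(c['xyz'])
def plane(c,uv,z):
    a=pts(c,uv,np.ones(len(np.reshape(uv,(-1,2))))); o=np.array(c['xyz']); v=a-o
    return o+v*((z-o[2])/v[:,2])[:,None]
E
python3 - <<'E'
from h import *
s=r.observe(); print(s)
for n in('scene','top'):
    c,p,d=snap(n,n+'1.png'); print(n,c)
    np.savez(n+'1.npz',p=p,d=d)
E
```

```text
pics
{'clock': 0.0, 'qpos': array([ 9.71918774e-01,  2.45808731e-01,  1.55900343e+00, -2.09771855e-05,
        1.33868793e+00, -1.74141846e-01]), 'joint_vel': array([-0.00124404, -0.00204297,  0.00070027, -0.00270112,  0.00082466,
        0.00110127]), 'joint_efforts': array([ 1.12040114e-03, -4.15813494e+01, -3.14621222e+01,  6.86601293e-02,
        3.29860579e-02, -1.29092687e-04]), 'ee_pos': array([0.26749176, 0.59166939, 0.16455454]), 'tool_rot': array([ 2.10772683e-01,  9.77534637e-01, -8.87208997e-04, -3.50059140e-04]), 'ft_force': array([ 0.55685487, -0.0631714 , -0.07529196]), 'torque': array([ 0.02770874, -0.00455523,  0.03642865]), 'finger_gap': 0.09407126113547848}
scene {'intrinsics': array([[405.83060158,   0.        , 278.64825192],
       [  0.        , 405.83060158, 212.18849481],
       [  0.        ,   0.        ,   1.        ]]), 'dist_coeffs': array([-0.10901362,  0.        ,  0.        ,  0.        ,  0.        ]), 'xyz': array([1.13916954, 0.61298406, 0.74998006]), 'rotation': array([ 0.34344161,  0.83807161, -0.39232428, -0.16051634])}
top {'intrinsics': array([[434.61921054,   0.        , 285.70724027],
       [  0.        , 434.61921054, 205.2890113 ],
       [  0.        ,   0.        ,   1.        ]]), 'dist_coeffs': array([0.03094091, 0.        , 0.        , 0.        , 0.        ]), 'xyz': array([ 0.30440574, -0.01263169,  1.24507293]), 'rotation': array([ 0.72013563, -0.68555871,  0.07229698, -0.07865801])}
```

Run:
```python
s=open('h.py').read().replace("    if f:","    from scipy.spatial.transform import Rotation as R\n    c['rotation']=R.from_quat(c['rotation']).as_matrix()\n    if f:")
open('h.py','w').write(s)
```

```text
(no output)
```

View pics/top1.png

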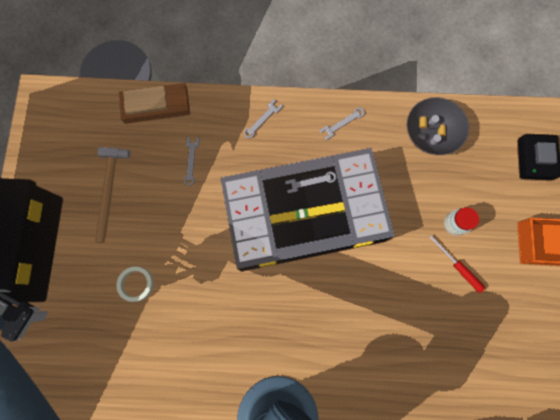

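View pics/scene1.png

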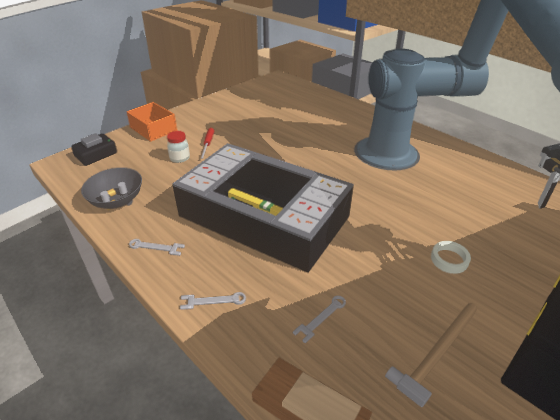

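Top view: the case is at about (306,209), its opening at (262-350, 170-250), and the yellow level runs from (270,219) to (345,208) with its vial at (302,213). The spanner-like things are at (310,182), (264,119), (343,123) and (192,160). The one at (310,182) lies in the well and is nearest the base (278,410), so it is the one meant; I'll confirm that in a crop.

Run:
```python
from h import *
from scipy.spatial.transform import Rotation as R
c=r.get_calibration('top'); c['rotation']=R.from_quat(c['rotation']).as_matrix()
z=np.load('top1.npz'); p,d=z['p'],z['d']
vv,uu=np.mgrid[0:420,0:560]
W=pts(c,np.stack([uu,vv],-1).reshape(-1,2),d.ravel()).reshape(420,560,3)
roi=np.zeros((420,560),bool); roi[140:280,215:400]=1
deck=roi&(abs(W[...,2]-.115)<.012)&(d>0)
P=W[deck]; print('deck z',np.median(P[:,2]))
Pd=plane(c,np.stack([uu,vv],-1)[deck],.115)[:,:2]
b=cv2.minAreaRect(np.float32(Pd)); print('case',b)
# opening: hole
m=deck.astype(np.uint8); cs,h=cv2.findContours(m,cv2.RETR_CCOMP,cv2.CHAIN_APPROX_NONE)
ho=max([k for i,k in enumerate(cs) if h[0][i][3]>=0],key=cv2.contourArea)
print('open',cv2.minAreaRect(np.float32(plane(c,ho.reshape(-1,2),.115)[:,:2])))
hs=cv2.cvtColor(p,cv2.COLOR_RGB2HSV)
hole=cv2.drawContours(np.zeros_like(m),[ho],-1,1,-1)>0
y=hole&(hs[...,0]>20)&(hs[...,0]<75)&(hs[...,1]>120)&(hs[...,2]>60)
print('lev z',np.percentile(W[y][:,2],[5,50,95]))
Pl=plane(c,np.stack([uu,vv],-1)[y],.045)[:,:2]; bl=cv2.minAreaRect(np.float32(Pl)); print('level',bl,cv2.boxPoints(bl))
g=hole&(hs[...,0]>35)&(hs[...,0]<85)&(hs[...,1]>60)&(hs[...,2]>60)
print('green',plane(c,np.stack([uu,vv],-1)[g],.045)[:,:2].mean(0),g.sum())
cv2.imwrite('pics/crop1.png',cv2.resize(p[145:275,215:400,::-1],None,fx=4,fy=4,interpolation=2))
```

```text
deck z 0.11511698228096767
case ((0.546673595905304, -0.04918472468852997), (0.2555224895477295, 0.4189434051513672), 14.458539962768555)
open ((0.5486252903938293, -0.04872608184814453), (0.19287794828414917, 0.20465515553951263), 14.505887985229492)
lev z [0.00458686 0.04399487 0.04864478]
level ((0.545545756816864, -0.05668909102678299), (0.03247674182057381, 0.21069899201393127), 13.68098258972168) [[ 0.5048513   0.04183077]
 [ 0.55468494 -0.1628902 ]
 [ 0.58624023 -0.15520895]
 [ 0.5364066   0.04951201]]
green [ 0.54436267 -0.04129246] 65
```

View pics/crop1.png

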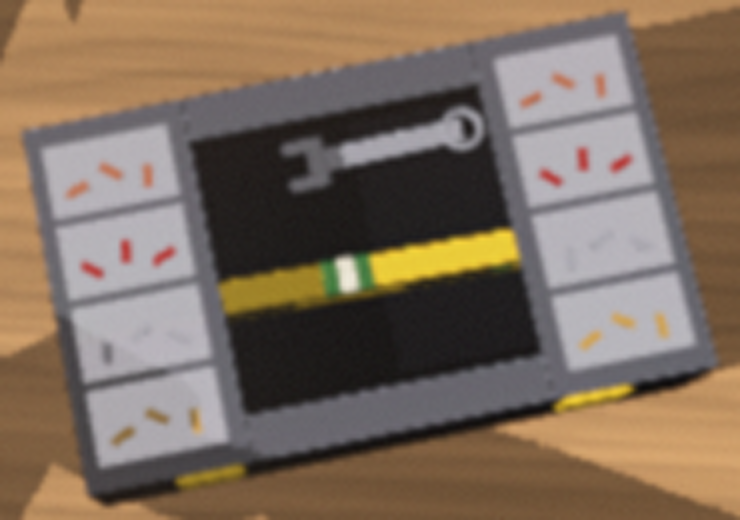

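The crop confirms it: the spanner in the well, at crop (300-480, 105-190), is the one to leave. The level's vial is at crop (347,275), and both of its ends are under the deck. Next I hover over it.

servo_tool:
  deltas:
    - [-0.5126, -0.4625, 0, 51, 0.6]
    - [-0.5126, -0.4625, 0, 51, 0.6]
    - [-0.5126, -0.4625, 0, 51, 0.6]
    - [-0.5126, -0.4625, 0, 51, 0.6]
    - [-0.5126, -0.4625, 0, 51, 0.6]
    - [-0.5126, -0.4625, 0, 51, 0.6]
    - [-0.5126, -0.4625, 0, 51, 0.6]
    - [-0.5126, -0.4625, 0, 51, 0.6]
    - [-0.5126, -0.4625, 0, 51, 0.6]
    - [-0.5126, -0.4625, 0, 51, 0.6]
    - [-0.5126, -0.4625, 0, 51, 0.6]
    - [-0.5126, -0.4625, 0, 51, 0.6]

```text
clock: 1.1
ee_pos: [0.4682, 0.1321, 0.1655]
tool_rot: [0.611, 0.792, 0.0, -0.0]
ft_force: [0.7, 0.7, -0.5]
finger_gap: 0.0566
```

```bash
cat >> h.py <<'E'
def to(x,y,z,ang=None,a=14.2):
    "print tool-frame deltas to world TCP target, tool y at angle a deg"
    from scipy.spatial.transform import Rotation as R
    s=r.observe(); M=R.from_quat(s['tool_rot']).as_matrix()
    yaw=np.degrees(np.arctan2(M[1,1],M[0,1]))
    print('t',s['clock'],'tcp',s['ee_pos'].round(4),'yaw',yaw.round(2),'F',s['ft_force'].round(1),'gap',round(s['finger_gap'],4))
    print('delta',(M.T@(np.array([x,y,z])-s['ee_pos'])).round(4),'turn',round(yaw-a,1),'tool z',M[:,2].round(3))
E
python3 -c "
from h import *
to(.544,-.041,.165)"
```

```text
t 1.1 tcp [0.4682 0.1321 0.1655] yaw 14.66 F [ 0.7  0.7 -0.5] gap 0.0566
delta [-0.1866  0.0296  0.0005] turn 0.5 tool z [-0.  0. -1.]
```

servo_tool:
  deltas:
    - [-0.187, 0.029, 0, 0.5, 0.6]
    - [-0.187, 0.029, 0, 0.5, 0.6]
    - [-0.187, 0.029, 0, 0.5, 0.6]
    - [-0.187, 0.029, 0, 0.5, 0.6]
    - [-0.187, 0.029, 0, 0.5, 0.6]
    - [-0.187, 0.029, 0, 0.5, 0.6]
    - [-0.187, 0.029, 0, 0.5, 0.6]

```text
clock: 1.68
ee_pos: [0.5431, -0.0401, 0.165]
tool_rot: [0.615, 0.788, -0.0, -0.001]
ft_force: [-0.8, 0.8, -0.4]
finger_gap: 0.0563
```

```bash
python3 -c "
from h import *
to(.544,-.041,.165)
c,p,d=snap('wrist','w1.png')
hs=cv2.cvtColor(p,cv2.COLOR_RGB2HSV)
vv,uu=np.mgrid[0:420,0:560]; UV=np.stack([uu,vv],-1)
W=pts(c,UV.reshape(-1,2),d.ravel()).reshape(420,560,3)
y=(d>0)&(hs[...,0]>20)&(hs[...,0]<35)&(hs[...,1]>120)&(hs[...,2]>60)&(abs(W[...,2]-.045)<.008)&(np.hypot(W[...,0]-.545,W[...,1]+.05)<.12)
print(np.median(W[y][:,2])); b=cv2.minAreaRect(np.float32(W[y][:,:2]));print(b,y.sum())
g=(d>0)&(hs[...,0]>40)&(hs[...,0]<85)&(hs[...,1]>80)&(hs[...,2]>50)&(abs(W[...,2]-.045)<.01)
print('green',np.median(W[g],0),W[g].min(0),W[g].max(0),g.sum())
"
```

```text
t 1.6833 tcp [ 0.5431 -0.0401  0.165 ] yaw 14.03 F [-0.8  0.8 -0.4] gap 0.0563
delta [-0.0011  0.0006  0.    ] turn -0.2 tool z [-0.001  0.001 -1.   ]
0.044535684941586606
((0.5502316355705261, -0.05639784783124924), (0.0222042016685009, 0.2227102816104889), 13.16214370727539) 4255
green [ 0.54587324 -0.03278178  0.04493495] [ 0.53103773 -0.05843993  0.04080998] [ 0.56093754 -0.01871359  0.04728395] 556
```

View pics/w1.png

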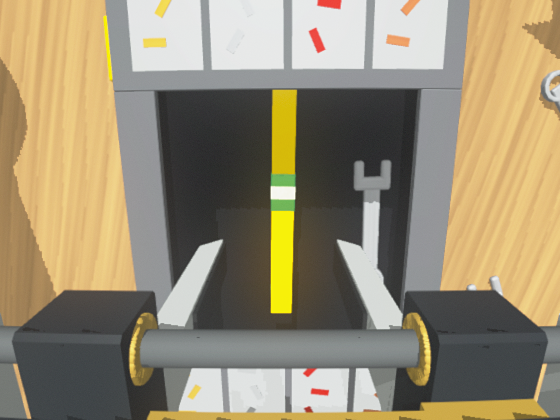

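Wrist view: up in the picture is +y of the case. The level runs from (284,90) to (281,313) with its vial at (283,192); the fingertips at (190,280) and (370,280) straddle it, and the spanner is clear on the right at (373,230). Descending and gripping at the centre.

servo_tool:
  deltas:
    - [0.001, 0.003, 0.03, 0.8, 0.6]
    - [0.001, 0.003, 0.07, 0.8, 0.6]
    - [0.001, 0.003, 0.11, 0.8, 0.6]
    - [0.001, 0.003, 0.13, 0.8, 0.6]
    - [0.001, 0.003, 0.142, 0.8, 0.6]
    - [0.001, 0.003, 0.142, 0.8, 0.6]
    - [0.001, 0.003, 0.142, 0.8, 0]
    - [0.001, 0.003, 0.142, 0.8, 0]
    - [0.001, 0.003, 0.142, 0.8, 0]
    - [0.001, 0.003, 0.142, 0.8, 0]
    - [0.001, 0.003, 0.142, 0.8, 0]

```text
clock: 2.65
ee_pos: [0.5471, -0.0381, 0.0249]
tool_rot: [0.62, 0.785, 0.0, 0.001]
ft_force: [0.2, -0.5, 0.1]
finger_gap: 0.0262
```

servo_tool:
  deltas:
    - [0, 0, 0, 0, 0]
    - [0, 0, 0, 0, 0]
    - [0, 0, -0.01, 0, 0]
    - [0.01, 0, -0.02, 0, 0]
    - [0.02, 0, -0.02, 0, 0]
    - [0.03, 0, -0.02, 0, 0]
    - [0.038, 0, -0.02, 0, 0]
    - [0.044, 0, -0.02, 0, 0]
    - [0.047, 0, -0.02, 0, 0]
    - [0.047, 0, -0.02, 0, 0]

```text
clock: 3.48
ee_pos: [0.5348, 0.0088, 0.0433]
tool_rot: [0.62, 0.785, -0.0, -0.0]
ft_force: [0.1, 0.5, 0.3]
finger_gap: 0.0002
```

```bash
python3 -c "
from h import *
to(.5355,.007,.043)
c,p,d=snap('wrist','w2.png')
snap('scene','s2.png')
a=cv2.imread('pics/w2.png');b=cv2.imread('pics/s2.png')
cv2.imwrite('pics/c2.png',np.hstack([cv2.resize(a,(400,300)),cv2.resize(b[120:280,140:370],(400,300))]))
"
```

```text
t 3.4833 tcp [0.5348 0.0088 0.0433] yaw 13.43 F [0.1 0.5 0.3] gap 0.0002
delta [-0.0019  0.0003  0.0003] turn -0.8 tool z [-0.001  0.    -1.   ]
```

View pics/c2.png

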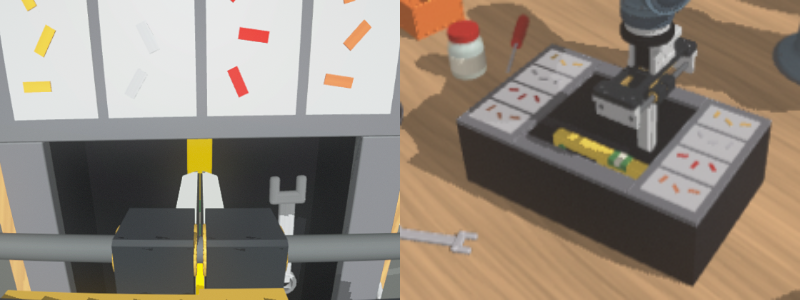

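The lift came before the jaws had gripped (gap 0). The left half (wrist) shows the shut fingers above the level; the right half shows the level still lying in the well. I'll rise, open and re-measure.

servo_tool:
  deltas:
    - [0, 0, -0.03, 0, 0.1]
    - [0, 0, -0.07, 0, 0.6]
    - [0, 0, -0.12, 0, 0.6]
    - [0, 0, -0.12, 0, 0.6]
    - [0, 0, -0.12, 0, 0.6]

```text
clock: 4.0
ee_pos: [0.5382, 0.007, 0.168]
tool_rot: [0.62, 0.784, 0.002, 0.004]
ft_force: [-0.7, 0.1, 0.0]
finger_gap: 0.0306
```

```bash
cat > m.py <<'E'
from h import *
c,p,d=snap('wrist','w3.png')
hs=cv2.cvtColor(p,cv2.COLOR_RGB2HSV)
vv,uu=np.mgrid[0:420,0:560]; UV=np.stack([uu,vv],-1)
W=pts(c,UV.reshape(-1,2),d.ravel()).reshape(420,560,3)
near=(d>0)&(abs(W[...,2]-.045)<.008)&(np.hypot(W[...,0]-.545,W[...,1]+.05)<.13)
y=near&(hs[...,0]>20)&(hs[...,0]<35)&(hs[...,1]>120)&(hs[...,2]>60)
b=cv2.minAreaRect(np.float32(W[y][:,:2]));print(np.median(W[y][:,2]),b,y.sum())
g=near&(hs[...,0]>40)&(hs[...,0]<85)&(hs[...,1]>80)&(hs[...,2]>50)
gr=cv2.minAreaRect(np.float32(W[g][:,:2])); print('green',gr)
to(gr[0][0],gr[0][1],.023,a=13.2)
E
python3 m.py
```

```text
0.04452144124763402 ((0.5485997200012207, -0.0496954545378685), (0.02204901911318302, 0.18696367740631104), 13.244401931762695) 3097
green ((0.5461578369140625, -0.03862197697162628), (0.022740725427865982, 0.036322519183158875), 12.664412498474121)
t 4.05 tcp [0.5363 0.0074 0.1648] yaw 13.33 F [-0.5 -0.6 -1.3] gap 0.0344
delta [-0.0469 -0.0014  0.1419] turn 0.1 tool z [ 0.003 -0.001 -1.   ]
```

View pics/w3.png

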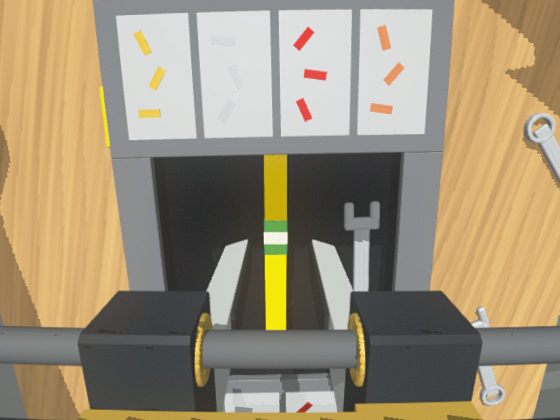

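The level has not moved (vial at (276,238)). Trying again, with enough time for the grip to build.

servo_tool:
  deltas:
    - [-0.03, -0.0005, 0, 0.1, 0.5]
    - [-0.047, -0.0005, 0, 0.1, 0.5]
    - [-0.047, -0.0005, 0.03, 0.1, 0.5]
    - [-0.047, -0.0005, 0.07, 0.1, 0.5]
    - [-0.047, -0.0005, 0.11, 0.1, 0.5]
    - [-0.047, -0.0005, 0.13, 0.1, 0.5]
    - [-0.047, -0.0005, 0.141, 0.1, 0.5]
    - [-0.047, -0.0005, 0.141, 0.1, 0]
    - [-0.047, -0.0005, 0.141, 0.1, 0]
    - [-0.047, -0.0005, 0.141, 0.1, 0]
    - [-0.047, -0.0005, 0.141, 0.1, 0]
    - [-0.047, -0.0005, 0.141, 0.1, 0]

```text
clock: 5.05
ee_pos: [0.547, -0.0382, 0.0244]
tool_rot: [0.621, 0.784, 0.001, 0.001]
ft_force: [-0.2, -0.3, -0.1]
finger_gap: 0.0172
```

servo_tool:
  deltas:
    - [0, 0, 0, 0, 0]
    - [0, 0, 0, 0, 0]
    - [0, 0, 0, 0, 0]
    - [0, 0, 0, 0, 0]
    - [0, 0, 0, 0, 0]
    - [0, 0, -0.005, 0, 0]
    - [0, 0, -0.01, 0, 0]

```text
clock: 5.63
ee_pos: [0.5453, -0.0378, 0.0327]
tool_rot: [0.621, 0.784, -0.0, -0.0]
ft_force: [0.6, 0.9, 0.3]
finger_gap: 0.0002
```

```bash
python3 -c "
from h import *
to(.5355,.007,.043)
c,p,d=snap('wrist','w4.png')
snap('scene','s4.png')
a=cv2.imread('pics/w4.png');b=cv2.imread('pics/s4.png')
cv2.imwrite('pics/c4.png',np.hstack([cv2.resize(a[150:420,130:430],(400,360)),cv2.resize(b[140:260,220:353],(400,360),interpolation=2)]))
"
```

```text
t 5.6333 tcp [ 0.5453 -0.0378  0.0327] yaw 13.26 F [0.6 0.9 0.3] gap 0.0002
delta [ 0.0459  0.0007 -0.0102] turn -0.9 tool z [-0.001  0.    -1.   ]
```

View pics/c4.png

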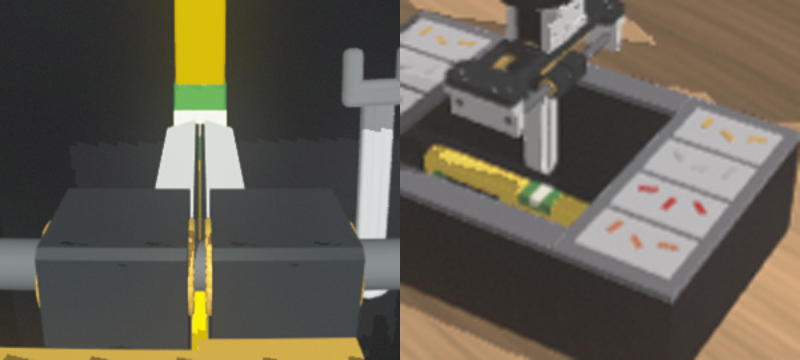

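```bash
python3 -c "
from h import *
s=r.observe()
c,p,d=snap('scene')
rv=cv2.Rodrigues(c['rotation'].T)[0]; t=-c['rotation'].T@np.array(c['xyz'])
print('TCP px',cv2.projectPoints(s['ee_pos'].reshape(1,3),rv,t,c['intrinsics'],c['dist_coeffs'])[0].ravel(), 'vial px', cv2.projectPoints(np.array([[.546,-.0386,.045]]),rv,t,c['intrinsics'],c['dist_coeffs'])[0].ravel())
for uv in [(264,190),(266,194),(267,195),(268,192),(262,180),(266,203),(265,205),(268,206)]:
  print(uv,p[uv[1],uv[0]],pts(c,[uv],[d[uv[1],uv[0]]]).round(3))
c,p,d=snap('wrist')
for (u,v) in [(270,250),(290,250),(275,245),(290,270),(280,238),(280,225)]:
  print((u,v),p[v,u],pts(c,[(u,v)],[d[v,u]]).round(3))
print(c['xyz'])
"
```

```text
TCP px [266.36892497 207.26019544] vial px [266.35003162 204.01079841]
(264, 190) [132 130 129] [[ 0.559 -0.032  0.104]]
(266, 194) [132 131 130] [[ 0.558 -0.026  0.093]]
(267, 195) [212 210 209] [[ 0.553 -0.027  0.086]]
(268, 192) [195 193 192] [[ 0.551 -0.025  0.097]]
(262, 180) [132 131 130] [[ 0.56  -0.038  0.133]]
(266, 203) [226 223 208] [[ 0.543 -0.044  0.044]]
(265, 205) [227 223 209] [[ 0.553 -0.036  0.047]]
(268, 206) [106 145  95] [[ 0.549 -0.028  0.046]]
(270, 250) [218 223 217] [[ 0.54  -0.03   0.087]]
(290, 250) [218 222 217] [[ 0.549 -0.027  0.088]]
(275, 245) [221 225 220] [[ 0.542 -0.029  0.081]]
(290, 270) [218 221 217] [[ 0.549 -0.027  0.111]]
(280, 238) [246 246 240] [[ 0.547 -0.037  0.045]]
(280, 225) [114 187  98] [[ 0.545 -0.029  0.045]]
[0.5295784  0.03433003 0.25204953]
```

```bash
python3 -c "
from h import *
to(0,0,0)
c,p,d=snap('scene')
for u in (250,255,262,265,268,270):
  print(u,[(v,tuple(pts(c,[(u,v)],[d[v,u]])[0].round(3)),int(p[v,u].mean())) for v in range(160,204,4)])
v=np.arange(193,201);print([(k,d[k,267].round(3),pts(c,[(267,k)],[d[k,267]])[0].round(3).tolist()) for k in v])
b=cv2.imread('pics/s4.png'); cv2.imwrite('pics/c5.png',cv2.resize(b[130:230,200:333],(798,600),interpolation=2))
"
```

```text
t 5.8333 tcp [ 0.546  -0.038   0.0331] yaw 13.26 F [-0.1  0.5  0.8] gap 0.0006
delta [ 0.1622 -0.5227  0.0326] turn -0.9 tool z [ 0.001 -0.    -1.   ]
250 [(160, (np.float64(0.594), np.float64(-0.042), np.float64(0.209)), 64), (164, (np.float64(0.61), np.float64(-0.024), np.float64(0.213)), 63), (168, (np.float64(0.622), np.float64(-0.01), np.float64(0.214)), 65), (172, (np.float64(0.63), np.float64(-0.001), np.float64(0.21)), 53), (176, (np.float64(0.628), np.float64(-0.004), np.float64(0.196)), 132), (180, (np.float64(0.624), np.float64(-0.01), np.float64(0.18)), 131), (184, (np.float64(0.48), np.float64(-0.185), np.float64(0.004)), 45), (188, (np.float64(0.493), np.float64(-0.17), np.float64(0.004)), 46), (192, (np.float64(0.508), np.float64(-0.153), np.float64(0.005)), 52), (196, (np.float64(0.557), np.float64(-0.095), np.float64(0.048)), 175), (200, (np.float64(0.564), np.float64(-0.086), np.float64(0.043)), 120)]
255 [(160, (np.float64(0.575), np.float64(-0.045), np.float64(0.199)), 123), (164, (np.float64(0.573), np.float64(-0.048), np.float64(0.185)), 68), (168, (np.float64(0
[... 3551 characters left out ...]
185), (192, (np.float64(0.542), np.float64(-0.027), np.float64(0.091)), 172), (196, (np.float64(0.541), np.float64(-0.028), np.float64(0.076)), 156), (200, (np.float64(0.491), np.float64(-0.083), np.float64(0.004)), 50)]
[(np.int64(193), np.float32(1.081), [0.556, -0.024, 0.097]), (np.int64(194), np.float32(1.087), [0.554, -0.026, 0.091]), (np.int64(195), np.float32(1.087), [0.556, -0.025, 0.089]), (np.int64(196), np.float32(1.09), [0.555, -0.026, 0.085]), (np.int64(197), np.float32(1.091), [0.555, -0.025, 0.082]), (np.int64(198), np.float32(1.215), [0.491, -0.096, 0.004]), (np.int64(199), np.float32(1.215), [0.492, -0.094, 0.002]), (np.int64(200), np.float32(1.209), [0.497, -0.089, 0.004])]
```

View pics/c5.png

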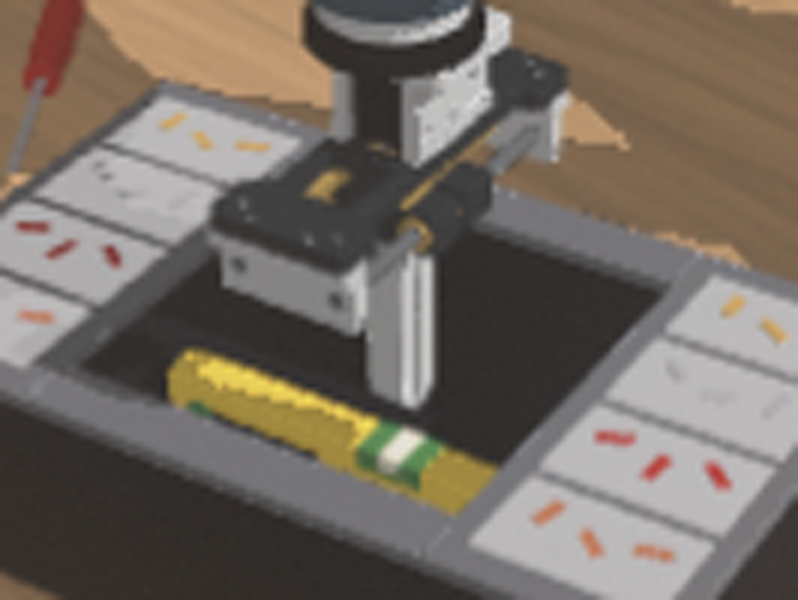

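Picture: the shut fingertips end at about (405,400), well above the level, with the vial at (400,450). Scene depth puts the tips at z ≈ 0.081 m while the state says 0.033. So the reported z reads about 48 mm low, and both "grips" closed in the air above the level. From here I correct z by +0.048, which makes the true target 0.023 a reported −0.025.

servo_tool:
  deltas:
    - [0, 0, 0, 0, 0.5]
    - [0, 0, 0, 0, 0.5]
    - [0, 0, 0, 0, 0.5]
    - [0, 0, 0, 0, 0.5]
    - [0, 0, 0, 0, 0.5]
    - [0, 0, 0.01, 0, 0.5]
    - [0, 0, 0.025, 0, 0.5]
    - [0, 0, 0.038, 0, 0.5]
    - [0, 0, 0.045, 0, 0.5]
    - [0, 0, 0.045, 0, 0.5]

```text
clock: 6.72
ee_pos: [0.5435, -0.0374, -0.0149]
tool_rot: [0.621, 0.784, -0.001, -0.002]
ft_force: [0.5, -0.5, 0.0]
finger_gap: 0.0466
```

```bash
python3 -c "
from h import *
to(0,0,0)
c,p,d=snap('scene','s6.png')
vv,uu=np.mgrid[0:420,0:560]
W=pts(c,np.stack([uu,vv],-1).reshape(-1,2),d.ravel()).reshape(420,560,3)
# gripper points above the opening: lowest body points
M=(d>0)&(W[...,2]>.118)&(np.hypot(W[...,0]-.547,W[...,1]+.04)<.1)&(np.hypot(W[...,0]-.547,W[...,1]+.04)>.04)
q=W[M];print('body z lowest',np.percentile(q[:,2],[0.5,2,5,10]).round(3))
for uv in [(250,186),(250,184),(250,188),(250,190),(250,192)]: print(pts(c,[uv],[d[uv[1],uv[0]]]).round(3))
"
```

```text
t 6.7167 tcp [ 0.5435 -0.0374 -0.0149] yaw 13.26 F [ 0.5 -0.5  0. ] gap 0.0466
delta [ 0.161  -0.5206 -0.0124] turn -0.9 tool z [-0.005  0.001 -1.   ]
body z lowest [0.125 0.13  0.138 0.155]
[[ 0.626 -0.008  0.164]]
[[ 0.621 -0.014  0.164]]
[[ 0.629 -0.006  0.16 ]]
[[ 0.627 -0.008  0.152]]
[[ 0.628 -0.007  0.147]]
```

servo_tool:
  deltas:
    - [0, 0, 0.006, 0, 0.5]
    - [0, 0, 0.01, 0, 0.5]
    - [0, 0, 0.01, 0, 0.5]
    - [0, 0, 0.01, 0, 0]
    - [0, 0, 0.01, 0, 0]
    - [0, 0, 0.01, 0, 0]
    - [0, 0, 0.01, 0, 0]
    - [0, 0, 0.01, 0, 0]
    - [0, 0, 0.01, 0, 0]
    - [0, 0, 0.01, 0, 0]
    - [0, 0, 0.01, 0, 0]
    - [0, 0, 0.01, 0, 0]

```text
clock: 7.77
ee_pos: [0.5458, -0.038, -0.022]
tool_rot: [0.621, 0.784, 0.0, 0.0]
ft_force: [-2.1, -0.0, 3.0]
finger_gap: 0.0223
```

Gripped: gap 22.3 mm, which is the level's width. Now lift slightly and draw it toward +y of the case.

servo_tool:
  deltas:
    - [0, 0, 0, 0, 0]
    - [0, 0, 0, 0, 0]
    - [0, 0, -0.01, 0, 0]
    - [0, 0, -0.02, 0, 0]
    - [0.01, 0, -0.025, 0, 0]
    - [0.02, 0, -0.025, 0, 0]
    - [0.03, 0, -0.025, 0, 0]
    - [0.038, 0, -0.025, 0, 0]
    - [0.044, 0, -0.025, 0, 0]
    - [0.047, 0, -0.025, 0, 0]
    - [0.047, 0, -0.025, 0, 0]

```text
clock: 8.68
ee_pos: [0.5343, 0.0088, 0.0023]
tool_rot: [0.62, 0.784, -0.0, -0.0]
ft_force: [-0.9, 0.1, -3.0]
finger_gap: 0.0221
```

```bash
cat > look.py <<'E'
from h import *
import sys
to(0,0,0)
snap('wrist','w%s.png'%sys.argv[1]); snap('scene','s%s.png'%sys.argv[1])
a=cv2.imread('pics/w%s.png'%sys.argv[1]);b=cv2.imread('pics/s%s.png'%sys.argv[1])
cv2.imwrite('pics/c%s.png'%sys.argv[1],np.hstack([cv2.resize(a,(320,400)),cv2.resize(b[100:280,160:376],(480,400),interpolation=2)]))
E
python3 look.py 7
```

```text
t 8.6833 tcp [0.5343 0.0088 0.0023] yaw 13.33 F [-0.9  0.1 -3. ] gap 0.0221
delta [ 0.1147 -0.5219  0.0027] turn -0.9 tool z [-0.001  0.    -1.   ]
```

View pics/c7.png

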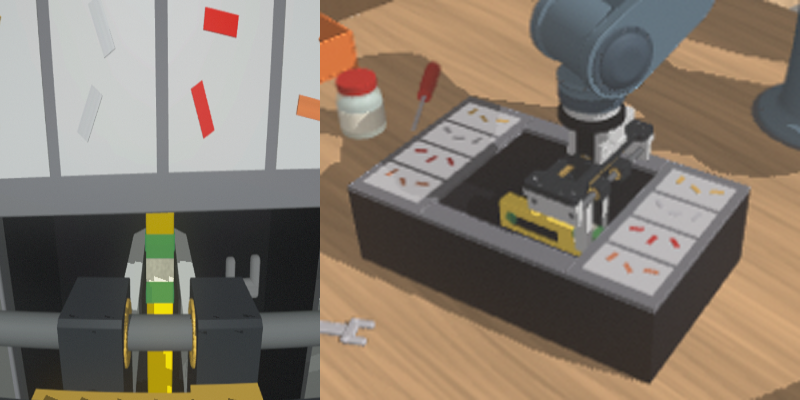

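The level is held (about 3 N). Its free end is at (505,215) in the right half, clear inside the opening. Now lift so the +y deck edge tilts it.

servo_tool:
  deltas:
    - [0, 0, -0.012, 0, 0]
    - [0, 0, -0.024, 0, 0]
    - [0, 0, -0.03, 0, 0]
    - [0, 0, -0.034, 0, 0]
    - [0, 0, -0.037, 0, 0]
    - [0, 0, -0.04, 0, 0]
    - [0, 0, -0.043, 0, 0]
    - [0, 0, -0.046, 0, 0]
    - [0, 0, -0.049, 0, 0]
    - [0, 0, -0.051, 0, 0]
    - [0, 0, -0.051, 0, 0]

```text
clock: 9.7
ee_pos: [0.5344, 0.0082, 0.0535]
tool_rot: [0.621, 0.784, -0.0, -0.001]
ft_force: [2.5, 0.1, -7.7]
finger_gap: 0.0216
```

```bash
python3 look.py 8
```

```text
t 9.7 tcp [0.5344 0.0082 0.0535] yaw 13.27 F [ 2.5  0.1 -7.7] gap 0.0216
delta [ 0.1147 -0.522   0.054 ] turn -0.9 tool z [-0.001  0.001 -1.   ]
```

View pics/c8.png

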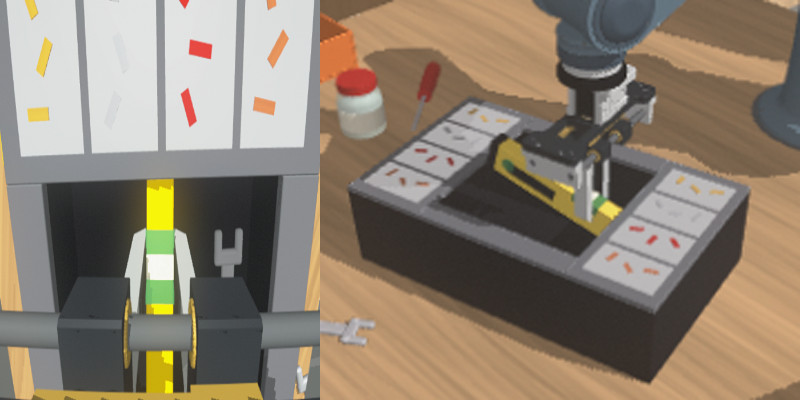

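Picture: the level is slanted, its black-capped end at (495,155) above deck height and the low end still under the +y deck. Computing the tilt from depth.

```bash
cat > tilt.py <<'E'
from h import *
to(0,0,0)
c,p,d=snap('scene')
hs=cv2.cvtColor(p,cv2.COLOR_RGB2HSV)
vv,uu=np.mgrid[0:420,0:560]
W=pts(c,np.stack([uu,vv],-1).reshape(-1,2),d.ravel()).reshape(420,560,3)
C=(W-[.547,-.049,0]); a=np.radians(14.5)
X=C[...,0]*np.cos(a)+C[...,1]*np.sin(a); Y=-C[...,0]*np.sin(a)+C[...,1]*np.cos(a); Z=W[...,2]
m=(d>0)&(hs[...,0]>20)&(hs[...,0]<35)&(hs[...,1]>130)&(hs[...,2]>60)&(abs(X)<.05)&(abs(Y)<.3)&(Z>.02)
q=np.float32(np.c_[Y[m],Z[m]]); q0=q[abs(q[:,1]-np.polyval(np.polyfit(q[:,0],q[:,1],1),q[:,0]))<.03]
b=cv2.minAreaRect(q0); print('rect y,z',b,cv2.boxPoints(b).round(3).tolist(),len(q0))
vx,vy,_,_=cv2.fitLine(q0,cv2.DIST_HUBER,0,.01,.01).ravel(); print('tilt',np.degrees(np.arctan2(vy,vx)),'X',X[m].min(),X[m].max())
E
python3 tilt.py
```

```text
t 9.8 tcp [0.5344 0.0081 0.0535] yaw 13.27 F [ 2.1  1.  -8. ] gap 0.0218
delta [ 0.1147 -0.5219  0.0541] turn -0.9 tool z [-0.001  0.    -1.   ]
rect y,z ((0.00983148068189621, 0.1122184544801712), (0.04354573041200638, 0.16802853345870972), 74.88343811035156) [[-0.07699999958276749, 0.11299999803304672], [0.08500000089406967, 0.0689999982714653], [0.09700000286102295, 0.11100000143051147], [-0.06599999964237213, 0.1550000011920929]] 460
tilt -15.672491 X -0.011427796915556045 0.018497840988198747
```

servo_tool:
  deltas:
    - [0, 0, -0.003, 0, 0]
    - [0, 0, -0.006, 0, 0]
    - [0, 0, -0.009, 0, 0]
    - [0, 0, -0.01, 0, 0]
    - [0, 0, -0.01, 0, 0]

```text
clock: 10.27
ee_pos: [0.534, 0.0077, 0.0636]
tool_rot: [0.621, 0.784, -0.001, -0.001]
ft_force: [-0.7, 0.0, -8.4]
finger_gap: 0.0216
```

```bash
python3 tilt.py
```

```text
t 10.2667 tcp [0.534  0.0077 0.0636] yaw 13.29 F [-0.7  0.  -8.4] gap 0.0216
delta [ 0.1153 -0.5213  0.0646] turn -0.9 tool z [-0.002 -0.    -1.   ]
rect y,z ((0.011729642748832703, 0.129924476146698), (0.04339909180998802, 0.1698397696018219), 64.40726470947266) [[-0.07400000095367432, 0.1469999998807907], [0.07900000363588333, 0.07400000095367432], [0.09799999743700027, 0.11299999803304672], [-0.054999999701976776, 0.1860000044107437]] 453
tilt -25.837093 X -0.009255510841530864 0.01677695032580757
```

Tilt is 26°, with about 44 mm to spare over the −y deck edge. Drop a little off the +y edge, then draw out along the bar's axis.

servo_tool:
  deltas:
    - [-0.006, 0, 0.004, 0, 0]
    - [-0.018, 0, 0.001, 0, 0]
    - [-0.032, 0, -0.006, 0, 0]
    - [-0.046, 0, -0.013, 0, 0]
    - [-0.06, 0, -0.02, 0, 0]
    - [-0.074, 0, -0.027, 0, 0]
    - [-0.088, 0, -0.034, 0, 0]
    - [-0.102, 0, -0.041, 0, 0]
    - [-0.116, 0, -0.048, 0, 0]
    - [-0.125, 0, -0.055, 0, 0]
    - [-0.125, 0, -0.065, 0, 0]
    - [-0.125, 0, -0.065, 0, 0]

```text
clock: 11.32
ee_pos: [0.5649, -0.1147, 0.1311]
tool_rot: [0.621, 0.784, 0.001, 0.002]
ft_force: [0.2, -0.6, -1.5]
finger_gap: 0.0217
```

```bash
python3 tilt.py; python3 look.py 9
```

```text
t 11.3167 tcp [ 0.5649 -0.1147  0.1311] yaw 13.22 F [ 0.2 -0.6 -1.5] gap 0.0217
delta [ 0.2411 -0.5241  0.1292] turn -1.0 tool z [ 0.003 -0.001 -1.   ]
rect y,z ((-0.07483498752117157, 0.1781129091978073), (0.04396362602710724, 0.2587800621986389), 64.28843688964844) [[-0.20100000500679016, 0.21400000154972076], [0.03200000151991844, 0.10199999809265137], [0.050999999046325684, 0.1420000046491623], [-0.18199999630451202, 0.2540000081062317]] 766
tilt -19.793463 X -0.009510455112675939 0.017633511271949766
t 11.3667 tcp [ 0.5644 -0.114   0.1301] yaw 13.26 F [-0.2  0.  -2.1] gap 0.0222
delta [ 0.2406 -0.5234  0.1288] turn -0.9 tool z [ 0.002 -0.001 -1.   ]
```

View pics/c9.png

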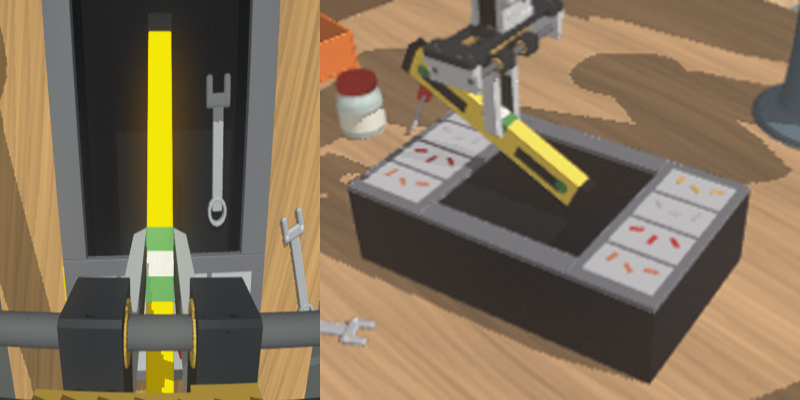

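The level is out of the opening. Its low black cap is at (582,190), over the opening, and the spanner is still in the well ((218,150) in the left half). To level it, I bring it above the case centre and press its low end gently onto the +y deck so that it turns in the pads.

servo_tool:
  deltas:
    - [0, 0, -0.02, 0, 0]
    - [0, 0, -0.045, 0, 0]
    - [0.015, 0, -0.045, 0, 0]
    - [0.035, 0, -0.045, 0, 0]
    - [0.055, 0, -0.045, 0, 0]
    - [0.072, 0, -0.045, 0, 0]
    - [0.08, 0, -0.045, 0, 0]
    - [0.08, 0, -0.03, 0, 0]
    - [0.08, 0, -0.015, 0, 0]
    - [0.08, 0, -0.005, 0, 0]
    - [0.08, 0, 0.003, 0, 0]
    - [0.08, 0, 0.009, 0, 0]

```text
clock: 12.47
ee_pos: [0.5451, -0.036, 0.1189]
tool_rot: [0.621, 0.784, -0.0, -0.0]
ft_force: [0.1, -2.3, 1.6]
finger_gap: 0.0217
```

servo_tool:
  deltas:
    - [0, 0, 0.006, 0, 0]
    - [0, 0, 0.012, 0, 0]
    - [0, 0, 0.018, 0, 0]
    - [0, 0, 0.021, 0, 0]
    - [0, 0, 0.021, 0, 0]

```text
clock: 12.88
ee_pos: [0.5447, -0.0357, 0.0977]
tool_rot: [0.621, 0.784, -0.0, -0.001]
ft_force: [1.3, -0.2, -1.4]
finger_gap: 0.022
```

```bash
python3 tilt.py
```

```text
t 12.8833 tcp [ 0.5447 -0.0357  0.0977] yaw 13.24 F [ 1.3 -0.2 -1.4] gap 0.022
delta [ 0.1594 -0.5219  0.0984] turn -1.0 tool z [-0.001  0.001 -1.   ]
rect y,z ((0.009300366044044495, 0.1425504982471466), (0.044046252965927124, 0.25690579414367676), 87.16938018798828) [[-0.11999999731779099, 0.12700000405311584], [0.13699999451637268, 0.11400000005960464], [0.13899999856948853, 0.15800000727176666], [-0.11800000071525574, 0.17100000381469727]] 1032
tilt -2.6714325 X -0.010622859169065704 0.019750661624520882
```

The tilt is now under 3°. Raise well clear, settle and check.

servo_tool:
  deltas:
    - [0, 0, -0.008, 0, 0]
    - [0, 0, -0.02, 0, 0]
    - [0, 0, -0.035, 0, 0]
    - [0, 0, -0.05, 0, 0]
    - [0, 0, -0.065, 0, 0]
    - [0, 0, -0.08, 0, 0]
    - [0, 0, -0.092, 0, 0]
    - [0, 0, -0.098, 0, 0]
    - [0, 0, -0.1, 0, 0]
    - [0, 0, -0.1, 0, 0]
    - [0, 0, -0.1, 0, 0]
    - [0, 0, -0.1, 0, 0]

```text
clock: 13.93
ee_pos: [0.5445, -0.0358, 0.1975]
tool_rot: [0.621, 0.784, -0.0, -0.001]
ft_force: [-0.4, -0.3, -3.7]
finger_gap: 0.0216
```

```bash
python3 tilt.py; python3 tilt.py; python3 -c "
from h import *
snap('scene','s10.png')
c,p,d=snap('top','t10.png')
a=cv2.imread('pics/s10.png');b=cv2.imread('pics/t10.png')
cv2.imwrite('pics/c10.png',np.hstack([cv2.resize(a,(400,300)),cv2.resize(b,(400,300))]))
o=cv2.imread('pics/top1.png');df=cv2.absdiff(o,b).max(2)>60
for n,(u,v) in dict(hammer=(107,195),tape=(135,284),jar=(461,220),driver=(458,262)).items(): print(n,df[v-25:v+25,u-25:u+25].sum())
"
```

```text
t 13.9333 tcp [ 0.5445 -0.0358  0.1975] yaw 13.26 F [-0.4 -0.3 -3.7] gap 0.0216
delta [ 0.1595 -0.5214  0.1986] turn -0.9 tool z [-0.002  0.001 -1.   ]
rect y,z ((0.009168639779090881, 0.24224136769771576), (0.043401382863521576, 0.2582207918167114), 87.03514099121094) [[-0.12099999934434891, 0.22699999809265137], [0.13699999451637268, 0.21400000154972076], [0.13899999856948853, 0.25699999928474426], [-0.11900000274181366, 0.2709999978542328]] 1178
tilt -3.8588586 X -0.012130474587540258 0.01822628853954162
t 13.9833 tcp [ 0.5446 -0.0358  0.1976] yaw 13.26 F [-0.2 -0.1 -2.2] gap 0.0216
delta [ 0.1596 -0.5215  0.1986] turn -0.9 tool z [-0.002  0.001 -1.   ]
rect y,z ((0.0079774409532547, 0.24278071522712708), (0.04322853311896324, 0.25921279191970825), 87.13569641113281) [[-0.12300000339746475, 0.2280000001192093], [0.13600000739097595, 0.2150000035762787], [0.13899999856948853, 0.257999986410141], [-0.11999999731779099, 0.2709999978542328]] 1171
tilt -1.0750496 X -0.011877659230856753 0.0187270952227686
hammer 0
tape 0
jar 1199
driver 1613
```

View pics/c10.png

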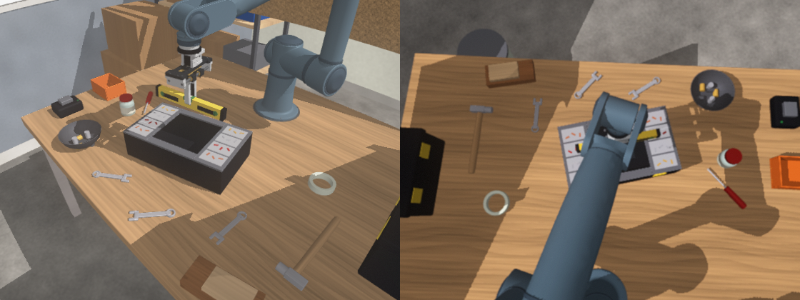

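The left half shows the level held flat above the case, with its low corner at z ≈ 0.214, about 10 cm over the deck. In the right half the jar (730,157) and screwdriver (735,190) are in their old places; the differences there come from the arm's shadow. Handing in.

```bash
python3 -c "
from h import *
s=r.observe();print(s['clock'],s['finger_gap'],abs(s['joint_vel']).max()); print(r.sign_off())"
```

```text
14.1333 0.021619488721804848 0.004537779875803246
the job is handed in; nothing more can be done
None
```

I took the level out of the tool case and handed the job in at 14.1 s. It was still in the gripper, over the case. I slid it toward the case's +y side, tilted it about 26° against the deck edge, drew it out slantwise, and levelled it by pressing its low end gently on the deck.

**Last checks**
- **Grip:** the gap is 21.6 mm on the 22 mm bar, and the arm was still.
- **Level:** the tilt is about 3° by the bar's outline. The line fits were noisier, at 1–4°.
- **Height:** the lowest measured part of the level is about 10 cm above the case's top.
- **Spanner:** it was in the well when last seen, just after the level came out; I did not look into the well again after that.
- **Other things:** no change was found at the hammer and tape. My picture comparison flagged the jar and screwdriver. By eye both are where they were, and I put the difference down to the arm's shadow.

**What disagreed**
- The reported tool height read about 48 mm lower than the camera depth showed. Because of that, my first two grips closed in the air above the level without moving it. I corrected for the offset from the third grip on.

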